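# Slide the top test tile off the pile onto the reading deck

## Robot

A 6-joint arm with a two-finger parallel gripper is mounted at the origin on a cart in front of the work surface, level with it; the furniture and walls round the work are solid. World frame = base frame: x ahead of the robot, y to its left, z up, the work surface at z = 0. Lengths are in m, angles in degrees, forces in N, time in s.
With the tool pointing down it reaches from about 0.25 to 0.725 m from the base axis. Payload 9.7 kg.
Tool frame: the origin (TCP) lies midway between the tips of the shut fingers; the grasp point (between the pads) lies bot.hold_point_z behind it (bot.hold_point_z is the distance from the TCP to the grasp point, in m); z points along the fingers, y is the line along which they close (so a half turn about z gives the same grasp; the last joint's range is limited). The gripper opens to 85 mm and grips with 20 to 120 N. Pads are 22 mm wide; open, the fingers measure 114 mm over their backs; the gripper's body (76 mm by 85 mm) begins 54 mm behind the grasp point. The pads swing forward as they close: fully open they stand 13 mm farther back than shut.
Start: joints at [-72.25, 4.979, 10.078, 95.1, 0, 90], TCP at [0.168, -0.524, 0.231] pointing down, gripper open.
Joint ranges: [-179.16, 179.16], [-48.56, 103.87], [-65.8, 70.77], [-126.05, 130.52], [-82.76, 87.17], [-180, 180]. Speed limits (degrees/s): [127.2, 127.2, 147.25, 180, 180, 180].

## Interface

Orientations are given as [roll, pitch, yaw] about the fixed x, y, z axes, in that order (R = Rz(yaw) Ry(pitch) Rx(roll)).
In Python, from workcell import bot, camera, camera_model, ticket gives the robot as it stands.
- The arm moves only by the tool send_rows, never from a script. Its argument "targets" is text: rows parted by semicolons, each of 5 numbers parted by spaces: the shift along the tool's x, y, z in mm, then the turn about the tool's z in degrees, then the closure in counts, from 0 (fully open) to 255 (shut). A call has 1 to 20 rows; each row is the pose to reach, as a shift and turn from the pose commanded when the call began, along the tool's axes at that moment; what a row does not reach only later rows make up. A row lasts 1/8 s, in which the tool goes at most 62.5 mm and 10.7 degrees, less where a joint would pass 70% of its speed; a pose out of reach is approached as far as the arm can. A call with a gripper value outside its range is refused whole. The fingers move at their own pace and stop on an object; "newtons" is the grip in N (left out, the last holds). Time passes only in rows, so rows that repeat a pose let the fingers close. It gives the time, the measured TCP pose, the force, the opening and the grip force at its end, in the units of the state.
- bot.get_obs(): the state, without advancing time (a new reading comes with each control period).
- camera(name): name is "side" or "top" or "wrist"; returns the picture (384x512x3 uint8, blue, green, red); there is no depth.
- camera_model(name): a dict with "K" (3x3 intrinsics, pixels), "dist_coeffs" ([k1, k2, p1, p2, k3] as OpenCV has them; the pictures are not rectified), "pose" (4x4, takes a point from camera to world coordinates); the wrist camera has in their place "T_tool_cam" (4x4, takes a point from camera to tool coordinates, whose origin is the TCP and whose axes are the flange's). Camera axes: x right, y down, z forward; pixel columns grow to the right and rows downward; lengths in m; the calibration is good to about 2 mm. A picture is of the moment at which its call begins: read the wrist's pose just before it. camera_model takes no time and is no camera call.
- ticket.job_done(): hands the job in; it is judged then, once.
The state is a dict: "time": time; "q": joint angles; "qd": joint speeds; "joint_efforts": joint torques, N m; "ee_pos": TCP position; "tcp_rot": TCP orientation; "wrist_force": force on the tool from outside, world axes, zero at the start; "torque": the same for the moment, N m; "opening": finger opening in m; "grasp_force": force on a finger pad.
Only numpy, scipy, OpenCV 4.12 (cv2) and the standard library are available. Lean on these libraries where they do the work, as an engineer would, in place of code of your own. Each camera call takes 0.05 s, during which the arm holds its last target. There are 200 camera calls.

## Task

Slide the topmost white test tile sideways off its pile of three and along the rails onto the black reading deck, until it lies flat on the deck and touches the blue stop at the far end; then let go. Press only lightly and keep the tile level the whole way - do not lift or tip it - and do not shift the two tiles beneath, nor the cup, marker and carton standing around.

Things in the scene. Friction and masses are not known exactly. Their poses are not given: they have to be found in the camera images.
- station: Grey plastic tile station, 90 x 210 x 33 mm, fixed to the bench. Origin: centre of its underside; x across the two side rails (74 mm apart inside), y along the slide from the pile (-y) to the reading deck (+y), z up. Rails, back wall and stop end 33.5 mm up, just below the upper face of the top tile, whose edges cannot be got at: drag it by light pressure on its face.
- pile (a point): Centre of the floor of the pile bay: x = 0, y = -50 mm, z = 10 mm in the station's frame. The bay has rails at both sides and a back wall at -y, and is open to +y, where a gap of about 9 mm parts the pile from the deck.
- home (a point): Point on the black deck's upper face under the tile's centre when it is home against the blue stop: x = 0, y = 52 mm, z = 24 mm in the station's frame (stop face at y = 97 mm, near edge of the deck at 4 mm). The slide from pile to home is 102 mm. The deck lies 2 mm lower than the top tile's underside in the pile: the tile sinks 2 mm on the way, so keep following it down.
- tile_top: Topmost of three like tiles: glazed white ceramic, 70 (x) x 90 (y, along the slide) x 8 mm, about 0.14 kg, rings drawn on a flat face. Origin: centre of its underside; upper face 34 mm over the bench. Slick on its like (friction about 0.2), far less so on finger pads: a press of 3 to 7 N drags it, much over 10 N the pile may come along, with less the finger slips. Touch down slowly: cracks above 25 N.
- tile_mid: The middle tile of the pile, same make and size, loose; origin at the centre of its underside, 18 mm over the bench.
- tile_low: The lowest tile of the pile, same make and size, loose on the floor of the pile bay, on which it slips a little more easily than tile on tile; origin at the centre of its underside, 10 mm over the bench.
- cup: Bystander: white specimen cup with an orange screw lid, 52 mm across, 56 mm high, upright beyond the +y end of the station; origin at the centre of its underside.
- marker: Bystander: white marker pen with a red cap, 135 mm long, 17 mm thick, lying on the robot's side of the station; origin at the centre of its underside.
- carton: Bystander: small white and violet carton, 46 x 48 x 18 mm, beyond the -y end of the station; origin at the centre of its underside.
Not all that is in view belongs to the job. Leave any purple look-alike of the tile_top alone.

How it is judged (in metres and radians):
On the way:
1. the top tile has been slid half way across onto the deck (y of tile_top in the frame of station above 0 m and angle between tile_top's own z axis and vertical below 0.12 rad), for 0.02 s.
At the end, for the whole second after the job is handed in: The top tile lies flat on the reading deck (within 2 mm of its height, tilt under 0.03 rad), at rest, no more than 2.5 mm short of the stop; the two lower tiles lie within 4 mm of where they were (y of tile_top in the frame of home above -0.0025 m and z of tile_top in the frame of home below 0.002 m and horizontal distance between tile_top and home below 0.005 m and angle between tile_top's own z axis and vertical below 0.03 rad and linear speed of tile_top below 0.01 m/s and distance of each of tile_mid, tile_low from where it was at the start of the episode below 0.004 m); the robot touches nothing.
It fails at once if a lower tile is shifted by more than 4 mm (distance of any of tile_mid, tile_low from where it was at the start of the episode above 0.004 m).
It fails at once if the top tile is pressed with more than 25 N (contact force between the fingers and tile_top above 25 N).
It fails at once if the top tile is lifted by more than 5 mm or tipped by more than 0.15 rad (z of tile_top in the frame of station above 0.031 m or angle between tile_top's own z axis and vertical above 0.15 rad).
It fails at once if the cup, marker or carton is moved by more than 15 mm (distance of any of cup, marker, carton from where it was at the start of the episode above 0.015 m).
It also fails if it takes over 59 s, if anything falls off the work surface, if the arm or the gripper's body presses on something with over 40 N, if the wrist force passes 120 N, or if a joint passes its speed limit or range.

## Working session

There is one attempt and no reset: what is moved stays moved. The work goes in short steps, Python scripts to look and compute and a tool call to move; the robot and the scene stay as the last step left them, time stands still between calls to the robot, and variables do not carry over. Pictures are saved under pics/ and viewed, at most 10 in all, crops included, and the job is handed in when it is done.

Besides the shell and the picture viewer there is one more tool, called after ">>>" as a command line: name --argument value ..., lists and objects as JSON in quotes. send_rows: Moves the arm, as the interface text tells. Its arguments: {"type":"object","properties":{"targets":{"type":"string"},"newtons":{"type":"number"}},"required":["targets"]}

```bash
mkdir -p pics
python3 - <<'E'
from workcell import bot,camera,camera_model
import cv2,numpy as np
o=bot.get_obs();print({k:np.round(v,3) for k,v in o.items()},bot.hold_point_z)
a=camera("top");b=camera("side")
cv2.imwrite("pics/top.png",a);cv2.imwrite("pics/side.png",b)
for n in("top","side","wrist"):
  m=camera_model(n);print(n,{k:np.round(v,4).tolist() for k,v in m.items()})
E
```

```text
{'time': np.float64(0.0), 'q': array([-7.2250e+01,  5.0110e+00,  1.0035e+01,  9.5098e+01, -2.0000e-03,
        8.9998e+01]), 'qd': array([-0.072, -0.023,  0.026, -0.011,  0.001,  0.014]), 'joint_efforts': array([ 0.0000e+00, -5.2039e+01,  4.6480e+01,  1.7000e-02,  0.0000e+00,
       -0.0000e+00]), 'ee_pos': array([ 0.168, -0.524,  0.231]), 'tcp_rot': array([-1.79926e+02,  2.00000e-03,  1.77510e+01]), 'wrist_force': array([0.59 , 0.767, 0.313]), 'torque': array([-0.018,  0.003,  0.042]), 'grasp_force': np.float64(0.0), 'opening': np.float64(0.085)} 0.0187
top {'K': [[371.3295, 0.0, 256.0069], [0.0, 371.3295, 189.2616], [0.0, 0.0, 1.0]], 'dist_coeffs': [-0.0945, 0.0, 0.0, 0.0, 0.0], 'pose': [[0.0216, -0.9933, 0.1139, 0.3995], [-0.9997, -0.0227, -0.0083, 0.2266], [0.0108, -0.1137, -0.9935, 0.9115], [0.0, 0.0, 0.0, 1.0]]}
side {'K': [[387.805, 0.0, 249.1062], [0.0, 387.805, 194.4335], [0.0, 0.0, 1.0]], 'dist_coeffs': [-0.0599, 0.0, 0.0, 0.0, 0.0], 'pose': [[-0.9891, -0.0789, 0.1246, 0.4015], [-0.1472, 0.5735, -0.8059, 0.8842], [-0.0079, -0.8154, -0.5788, 0.531], [0.0, 0.0, 0.0, 1.0]]}
wrist {'K': [[332.3057, 0.0, 251.2127], [0.0, 332.3057, 192.2083], [0.0, 0.0, 1.0]], 'dist_coeffs': [-0.0083, 0.0, 0.0, 0.0, 0.0], 'T_tool_cam': [[0.0005, -0.9518, -0.3066, 0.0798], [1.0, 0.0003, 0.0007, 0.0], [-0.0006, -0.3066, 0.9518, -0.1429], [0.0, 0.0, 0.0, 1.0]]}
```

View pics/top.png

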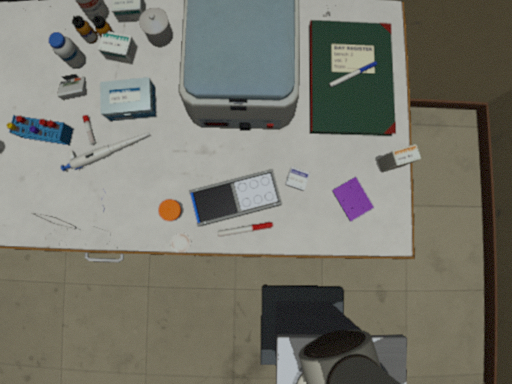

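View pics/side.png

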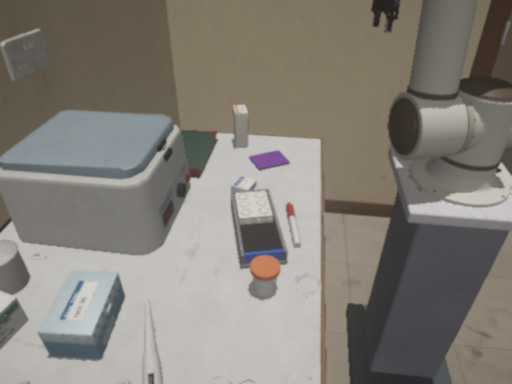

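The top view shows the station at about (236,198): white tile on the right (258,190), black deck at (215,203), blue stop at (195,208). The cup is at (170,210), the marker at (245,229) and the carton at (297,179). The side view agrees, with the cooler box standing beyond the station.

```bash
cat > h.py <<'E'
import cv2,numpy as np
from workcell import camera_model
def cast(n,px,z,pose=None):
    m=camera_model(n);T=np.array(m["pose"]) if pose is None else pose
    u=cv2.undistortPoints(np.array(px,float).reshape(-1,1,2),np.array(m["K"]),np.array(m["dist_coeffs"])).reshape(-1,2)
    d=np.c_[u,np.ones(len(u))]@T[:3,:3].T;c=T[:3,3]
    return c+d*((z-c[2])/d[:,2])[:,None]
def big(mask):
    c,_=cv2.findContours(mask.astype(np.uint8),cv2.RETR_EXTERNAL,cv2.CHAIN_APPROX_NONE)
    return max(c,key=cv2.contourArea)[:,0,:]
def rect(P):
    (c,s,a)=cv2.minAreaRect((P[:,:2]*1000).astype(np.float32));return np.round(c,1),np.round(s,1),round(a,2)
E
python3 - <<'E'
from h import *
a=cv2.imread("pics/top.png");r=(slice(155,245),slice(150,320))
cv2.imwrite("pics/crop.png",cv2.resize(a[160:240,155:315],None,fx=5,fy=5,interpolation=cv2.INTER_CUBIC))
hsv=cv2.cvtColor(a,cv2.COLOR_BGR2HSV)
def roi(m,x0,x1,y0,y1):
    k=np.zeros(m.shape,bool);k[y0:y1,x0:x1]=1;return m&k
V=hsv[...,2];S=hsv[...,1]
dk=roi((V<70),185,245,165,230);print("deck",rect(cast("top",big(dk),.024)))
bl=roi((hsv[...,0]>100)&(hsv[...,0]<130)&(S>150)&(V>80),185,210,180,230);print("blue",rect(cast("top",big(bl),.0335)))
# station outline: not bench-white
st=roi(V<165,185,290,160,232);print("station",rect(cast("top",big(st),.0335)))
print(V[180:200:4,225:290:3])
E
```

```text
deck (array([468.6, 316.4]), array([73.2, 91.5]), 16.05)
blue (array([454.1, 362.1]), array([71. ,  5.8]), 16.25)
station (array([480.4, 268.9]), array([ 95. , 211.6]), 15.88)
[[157 130 123 114  96 123 161 184 189 175 170 185 175 187 187 186  94 164
  167 167 163 167]
 [ 57  41 102 159 186 174 184 176 177 188 188 176 179 179 173 187 131 141
  169 168 139 165]
 [ 49  54  70 131 172 185 187 175 189 171 178 187 187 187 186 189 184 111
  172 170 169 170]
 [ 48  48  49 123 183 186 186 187 188 187 188 186 186 187 178 167 187  99
  153 170 169 169]
 [ 51  51  49 107 156 189 187 188 188 186 173 184 176 165 188 188 178 150
  128 170 169 169]]
```

View pics/crop.png

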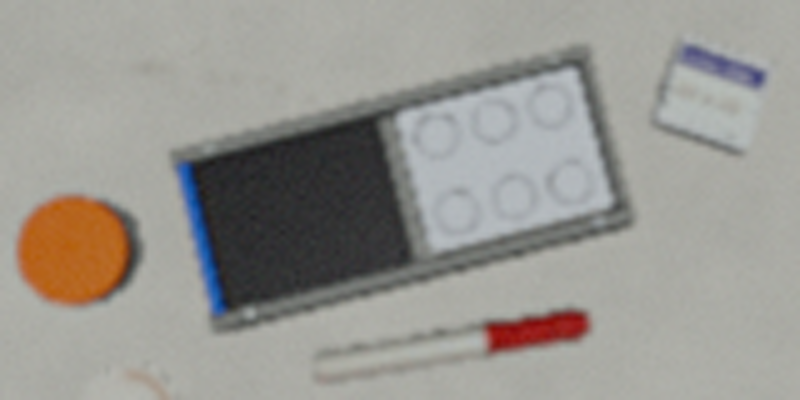

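Station centre is about (481.5, 268.3) mm with yaw 16°. The measured sizes (deck 73x91, station 95x211, stop 71 mm) match the ones given. That puts the pile at (495, 220) and home at (467, 318). I'm moving above the pile with the fingers shut.

>>> send_rows --targets "27 -30 0 0 255;81 -91 0 0 255;135 -152 0 0 255;189 -213 0 0 255;242 -274 0 0 255;296 -335 0 0 255;350 -396 0 0 255;404 -457 10 0 255;450 -509 30 1.7 255;485 -550 50 1.7 255;515 -585 70 1.7 255;530 -600 90 1.7 255;538 -609 100 1.7 255;538 -609 100 1.7 255;538 -609 100 1.7 255;538 -609 100 1.7 255"

```text
time: 2.1
ee_pos: [0.5062, 0.1847, 0.1314]
tcp_rot: [-178.4, 0.1, 19.3]
wrist_force: [-0.4, -1.1, 1.1]
opening: -0.0004
grasp_force: 0.0
```

Run:
```python
from workcell import bot,camera
from h import *
from scipy.spatial.transform import Rotation as R
o=bot.get_obs();w=camera("wrist");cv2.imwrite("pics/w1.png",w)
print(o["ee_pos"],o["tcp_rot"],o["wrist_force"],o["opening"])
T=np.eye(4);T[:3,:3]=R.from_euler("xyz",o["tcp_rot"],degrees=True).as_matrix();T[:3,3]=o["ee_pos"]
T=T@np.array(camera_model("wrist")["T_tool_cam"]);np.save("Tw.npy",T)
hsv=cv2.cvtColor(w,cv2.COLOR_BGR2HSV)
bl=(hsv[...,0]>100)&(hsv[...,0]<130)&(hsv[...,1]>150)&(hsv[...,2]>80)
print(rect(cast("wrist",big(bl),.0335,T)))
```

```text
[0.50621542 0.18472458 0.13142703] [-1.78415718e+02  8.15282422e-02  1.92662785e+01] [-0.41132717 -1.06675662  1.13581605] -0.0004363000131098795
(array([457.1, 362.4]), array([72.8,  5.5]), 16.09)
```

View pics/w1.png

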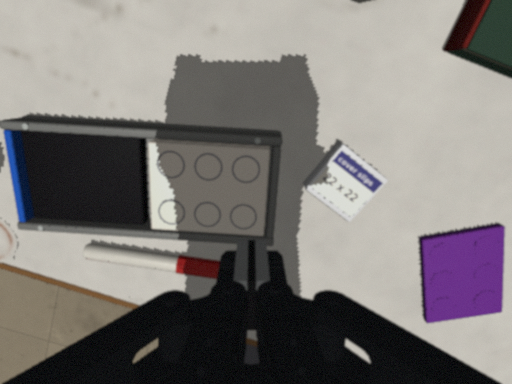

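The wrist view shows the deck at left, the blue stop at (15,175), tile rings at (160–260,160–215), and the fingers short of the pile because the arm is still lagging. The stop position agrees within 3 mm. I'll let it settle.

>>> send_rows --targets "0 0 0 0 255;0 0 0 0 255;0 0 0 0 255;0 0 0 0 255"

```text
time: 2.65
ee_pos: [0.5066, 0.185, 0.1314]
tcp_rot: [-178.4, 0.0, 19.3]
wrist_force: [-0.9, 0.6, -0.9]
opening: -0.0001
grasp_force: 0.0
```

Short of target by (−12, +35) mm, with the yaw off as well. I'll test with a small correction.

>>> send_rows --targets "0 -10 0 0 255;0 -20 0 0 255;0 -20 0 0 255;0 -20 0 0 255;0 -20 0 0 255"

```text
time: 3.28
ee_pos: [0.5034, 0.1947, 0.1318]
tcp_rot: [-178.0, 0.0, 20.1]
wrist_force: [-0.0, -0.3, 0.1]
opening: -0.0001
grasp_force: 0.0
```

Run:
```python
from workcell import bot
import numpy as np
o=bot.get_obs();print({k:np.round(o[k],4).tolist() for k in("q","qd","ee_pos","tcp_rot","wrist_force","joint_efforts")})
```

```text
{'q': [20.0795, 2.7727, -3.2622, 84.0154, 2.0193, 179.9424], 'qd': [-0.0119, -0.0949, 0.0141, 0.0107, -0.0116, 0.0759], 'ee_pos': [0.5034, 0.1947, 0.1318], 'tcp_rot': [-177.9806, 0.0482, 20.137], 'wrist_force': [-0.0098, -0.3497, 0.073], 'joint_efforts': [0.0771, -50.1091, 47.0388, 0.0109, 0.1162, -0.0]}
```

Joint 6 is at its 180° limit, which explains the offset. I'll turn the tool to yaw 106°, so its x axis runs along the slide.

>>> send_rows --targets "0 0 0 -10 255;0 0 0 -20 255;0 0 0 -30 255;0 0 0 -40 255;0 0 0 -50 255;0 0 0 -60 255;0 0 0 -70 255;0 0 0 -80 255;0 0 0 -86 255;0 0 0 -86 255;0 0 0 -86 255;0 0 0 -86 255"

```text
time: 4.78
ee_pos: [0.5034, 0.1947, 0.1319]
tcp_rot: [-179.8, -2.0, 106.1]
wrist_force: [-0.2, 0.8, 0.1]
opening: 0.0003
grasp_force: 0.0
```

Yaw is 106° with a 2° tilt left along the slide (tool x rises 0.035 per unit), which I'll compensate for. Approaching now to about 11 mm above the tile.

>>> send_rows --targets "8 0 0 0 255;20 0 10 0 255;30 0 25 0 255;30 0 40 0 255;30 0 55 0 255;30 0 68 0 255;30 0 78 0 255;30 0 84 0 255;30 0 87 0 255;30 0 87 0 255;30 0 87 0 255"

```text
time: 6.15
ee_pos: [0.4942, 0.2265, 0.0464]
tcp_rot: [-179.9, -2.0, 106.1]
wrist_force: [-0.1, -0.7, -0.0]
opening: 0.0003
grasp_force: 0.0
```

Run:
```python
from workcell import bot,camera
from h import *
o=bot.get_obs();print([np.round(o[k],4).tolist() for k in("ee_pos","tcp_rot","wrist_force")])
for n,(x,y,w,h) in(("side",(200,160,120,140)),):
  a=camera(n);cv2.imwrite("pics/s2.png",cv2.resize(a[y:y+h,x:x+w],None,fx=4,fy=4,interpolation=cv2.INTER_CUBIC))
```

```text
[[0.4942, 0.2265, 0.0464], [-179.8512, -2.0178, 106.1353], [-0.1207, -0.7236, -0.0101]]
```

View pics/s2.png

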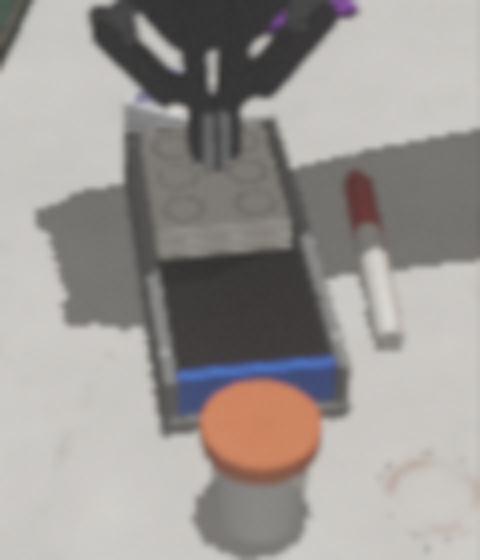

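The fingers hang centred over the tile at crop (215,165), with the deck ahead clear. Descending slowly.

>>> send_rows --targets "0 0 2 0 255;0 0 4 0 255;0 0 6 0 255;0 0 8 0 255;0 0 9 0 255;0 0 9.5 0 255;0 0 10 0 255;0 0 10 0 255;0 0 10 0 255"

```text
time: 7.32
ee_pos: [0.4938, 0.2267, 0.036]
tcp_rot: [-179.8, -2.0, 106.1]
wrist_force: [0.0, 0.0, -0.1]
opening: 0.0002
grasp_force: 0.0
```

>>> send_rows --targets "0 0 0.3 0 255;0 0 0.6 0 255;0 0 0.9 0 255;0 0 1.2 0 255;0 0 1.2 0 255;0 0 1.2 0 255"

```text
time: 8.07
ee_pos: [0.4938, 0.2268, 0.0348]
tcp_rot: [-179.8, -2.0, 106.1]
wrist_force: [0.2, -0.3, -0.8]
opening: 0.0002
grasp_force: 0.0
```

>>> send_rows --targets "0 0 0.2 0 255;0 0 0.4 0 255;0 0 0.4 0 255;0 0 0.4 0 255"

```text
time: 8.57
ee_pos: [0.4938, 0.2268, 0.0344]
tcp_rot: [-179.8, -2.0, 106.1]
wrist_force: [-0.0, 0.3, -0.3]
opening: 0.0002
grasp_force: 0.0
```

>>> send_rows --targets "0 0 0.2 0 255;0 0 0.4 0 255;0 0 0.4 0 255;0 0 0.4 0 255"

```text
time: 9.07
ee_pos: [0.4939, 0.2269, 0.0343]
tcp_rot: [-179.8, -2.0, 106.1]
wrist_force: [-1.0, -1.0, 4.7]
opening: -0.0002
grasp_force: 2.3
```

Contact at about 4.7 N. Sliding 10 mm with the tilt compensated.

>>> send_rows --targets "1 0 0.04 0 255;3 0 0.11 0 255;5 0 0.18 0 255;7 0 0.25 0 255;9 0 0.32 0 255;10 0 0.35 0 255;10 0 0.35 0 255"

```text
time: 9.95
ee_pos: [0.4912, 0.2367, 0.0342]
tcp_rot: [-179.9, -2.0, 106.1]
wrist_force: [1.8, -0.7, 5.2]
opening: 0.0001
grasp_force: 2.6
```

```bash
cat > look.py <<'E'
import sys
from workcell import bot,camera
from h import *
o=bot.get_obs();print([np.round(o[k],4).tolist() for k in("time","ee_pos","wrist_force")])
a=camera("side");b=camera("top")
cv2.imwrite("pics/%s.png"%sys.argv[1],np.hstack([cv2.resize(a[165:285,215:305],None,fx=4,fy=4),cv2.resize(b[160:240,180:290],(400,480))]))
E
python3 look.py s3
```

```text
[9.95, [0.4912, 0.2367, 0.0342], [1.8088, -0.6638, 5.1649]]
```

View pics/s3.png

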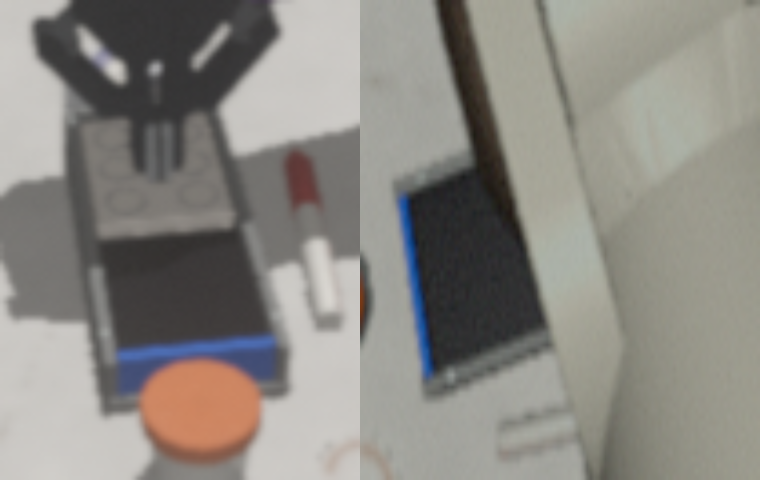

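Fingers still press on the tile, and its front edge lies at about crop row 217, but whether it moved is not clear by eye. I'll measure the edge along the slide and continue.

```bash
cat > edge.py <<'E'
from workcell import bot,camera
from h import *
a=cv2.cvtColor(camera("side"),cv2.COLOR_BGR2GRAY)
m=camera_model("side");T=np.linalg.inv(np.array(m["pose"]));c=np.array([.4825,.267]);t=np.radians(16)
u=np.array([-np.sin(t),np.cos(t)]);v=np.array([np.cos(t),np.sin(t)])
def prof(img,z):
    ys=np.arange(-30,100,2.)/1000;P=[]
    for x in np.arange(-.028,.029,.004):
        q=c+np.outer(ys,u)+x*v;X=np.c_[q,np.full(len(q),z)]
        p=cv2.projectPoints(X,cv2.Rodrigues(T[:3,:3])[0],T[:3,3],np.array(m["K"]),np.array(m["dist_coeffs"]))[0].astype(np.float32)
        P.append(cv2.remap(img,p[:,0,0].reshape(1,-1),p[:,0,1].reshape(1,-1),cv2.INTER_LINEAR)[0])
    return ys*1000,np.median(P,0)
def edge(img):
    ys,p=prof(img,.025);i=np.where(p>90)[0].max();j=i+1
    return round(float(ys[i]+2*(p[i]-90)/(p[i]-p[j])),1) if 1 else 0
if __name__=="__main__":
    ys,p=prof(a,.025);b=cv2.cvtColor(cv2.imread("pics/side.png"),cv2.COLOR_BGR2GRAY)
    print(ys.astype(int).tolist());print(p.astype(int).tolist());print(prof(b,.025)[1].astype(int).tolist())
    o=bot.get_obs();print([np.round(o[k],4).tolist() for k in("time","ee_pos","wrist_force")])
E
python3 edge.py
```

```text
[-30, -28, -26, -24, -22, -20, -18, -16, -14, -12, -10, -8, -6, -4, -2, 0, 2, 4, 6, 8, 10, 12, 14, 16, 18, 20, 22, 24, 26, 28, 30, 32, 34, 36, 38, 40, 42, 44, 46, 48, 50, 52, 54, 56, 58, 60, 62, 64, 66, 68, 70, 72, 74, 76, 78, 80, 82, 84, 86, 88, 90, 92, 94, 96, 98]
[118, 118, 120, 120, 121, 122, 122, 121, 119, 118, 118, 121, 125, 130, 133, 135, 134, 132, 127, 114, 94, 73, 59, 52, 51, 51, 52, 53, 53, 54, 54, 55, 55, 57, 57, 58, 59, 59, 59, 59, 59, 59, 59, 59, 60, 60, 60, 60, 60, 60, 60, 61, 61, 61, 61, 61, 62, 62, 63, 66, 76, 90, 102, 105, 98]
[205, 204, 201, 198, 194, 198, 202, 201, 195, 181, 160, 144, 135, 135, 137, 137, 134, 131, 126, 117, 101, 86, 74, 69, 68, 68, 68, 67, 68, 68, 67, 67, 67, 67, 67, 67, 67, 67, 67, 67, 67, 66, 66, 66, 66, 66, 66, 66, 66, 65, 65, 66, 66, 66, 66, 66, 65, 66, 66, 68, 77, 89, 100, 103, 96]
[10.1, [0.4912, 0.2367, 0.0342], [-0.0851, -0.4095, 5.4373]]
```

Inconclusive, because the front edge coincides with the deck edge. Sliding 15 mm more.

>>> send_rows --targets "1 0 0.04 0 255;3 0 0.11 0 255;5 0 0.18 0 255;7 0 0.25 0 255;9 0 0.32 0 255;11 0 0.39 0 255;13 0 0.46 0 255;15 0 0.53 0 255;15 0 0.53 0 255"

```text
time: 11.22
ee_pos: [0.487, 0.2512, 0.0342]
tcp_rot: [-179.9, -2.0, 106.2]
wrist_force: [-0.1, 0.7, 5.2]
opening: -0.0
grasp_force: 2.6
```

```bash
python3 edge.py|tail -3
```

```text
[110, 111, 112, 114, 116, 120, 120, 120, 119, 118, 120, 121, 122, 122, 121, 120, 119, 117, 120, 123, 126, 132, 136, 135, 129, 116, 94, 73, 58, 53, 52, 52, 53, 53, 54, 54, 54, 55, 56, 56, 58, 58, 59, 59, 60, 60, 60, 60, 60, 60, 60, 61, 61, 61, 61, 62, 62, 62, 63, 66, 76, 90, 102, 105, 98]
[205, 204, 201, 198, 194, 198, 202, 201, 195, 181, 160, 144, 135, 135, 137, 137, 134, 131, 126, 117, 101, 86, 74, 69, 68, 68, 68, 67, 68, 68, 67, 67, 67, 67, 67, 67, 67, 67, 67, 67, 67, 66, 66, 66, 66, 66, 66, 66, 66, 65, 65, 66, 66, 66, 66, 66, 65, 66, 66, 68, 77, 89, 100, 103, 96]
[11.275, [0.487, 0.2512, 0.0342], [-0.0469, 0.1541, 4.8813]]
```

The tile follows 1:1, with its front edge now at y≈20. Continuing 20 mm.

>>> send_rows --targets "1 0 0.04 0 255;3 0 0.11 0 255;5 0 0.18 0 255;7.5 0 0.26 0 255;10 0 0.35 0 255;12.5 0 0.44 0 255;15 0 0.53 0 255;17.5 0 0.62 0 255;20 0 0.7 0 255;20 0 0.7 0 255"

```text
time: 12.52
ee_pos: [0.4813, 0.2705, 0.0341]
tcp_rot: [-179.8, -2.0, 106.2]
wrist_force: [0.5, 1.1, 5.3]
opening: -0.0
grasp_force: 2.4
```

>>> send_rows --targets "1 0 0.04 0 255;3 0 0.12 0 255;5 0 0.2 0 255;6 0 0.25 0 255;6 0 0.25 0 255"

```text
time: 13.15
ee_pos: [0.4795, 0.276, 0.0339]
tcp_rot: [-179.8, -2.0, 106.1]
wrist_force: [0.0, -0.9, 4.7]
opening: 0.0002
grasp_force: 2.3
```

>>> send_rows --targets "1 0 0.07 0 255;3 0 0.2 0 255;5 0 0.35 0 255;6 0 0.45 0 255;6 0 0.45 0 255"

```text
time: 13.78
ee_pos: [0.4779, 0.2818, 0.0337]
tcp_rot: [-179.8, -2.0, 106.1]
wrist_force: [0.4, -0.4, 4.6]
opening: 0.0001
grasp_force: 2.4
```

>>> send_rows --targets "1 0 0.06 0 255;3 0 0.18 0 255;5 0 0.3 0 255;7 0 0.42 0 255;8 0 0.5 0 255;8 0 0.5 0 255"

```text
time: 14.52
ee_pos: [0.4757, 0.2894, 0.0335]
tcp_rot: [-179.8, -2.0, 106.1]
wrist_force: [0.5, -1.4, 4.3]
opening: 0.0
grasp_force: 2.5
```

```bash
python3 edge.py|sed -n '2p;4p'
```

```text
[72, 80, 81, 82, 91, 96, 100, 102, 103, 103, 101, 99, 98, 101, 102, 102, 105, 107, 109, 111, 111, 113, 112, 113, 115, 117, 120, 120, 120, 120, 120, 121, 123, 124, 124, 124, 123, 120, 118, 119, 123, 126, 130, 136, 134, 129, 114, 93, 69, 57, 54, 54, 54, 54, 55, 55, 56, 57, 58, 62, 73, 89, 101, 104, 97]
[14.575, [0.4757, 0.2894, 0.0335], [0.0803, -0.5498, 4.9092]]
```

The tile still follows, with its front at y≈62. Continuing 20 mm.

>>> send_rows --targets "2 0 0.11 0 255;4 0 0.22 0 255;6 0 0.33 0 255;8 0 0.44 0 255;10 0 0.54 0 255;10 0 0.54 0 255"

```text
time: 15.32
ee_pos: [0.4729, 0.2991, 0.0334]
tcp_rot: [-179.8, -2.0, 106.1]
wrist_force: [-0.1, -0.3, 5.0]
opening: 0.0001
grasp_force: 2.5
```

>>> send_rows --targets "2 0 0.09 0 255;4 0 0.18 0 255;6 0 0.27 0 255;8 0 0.37 0 255;9 0 0.43 0 255;9 0 0.43 0 255"

```text
time: 16.08
ee_pos: [0.4704, 0.3077, 0.0332]
tcp_rot: [-179.8, -2.0, 106.1]
wrist_force: [-0.2, -1.3, 5.1]
opening: 0.0
grasp_force: 2.6
```

>>> send_rows --targets "2 0 0.09 0 255;4 0 0.18 0 255;4 0 0.18 0 255"

```text
time: 16.45
ee_pos: [0.4693, 0.3116, 0.0332]
tcp_rot: [-179.8, -2.0, 106.1]
wrist_force: [-0.4, -0.5, 5.6]
opening: 0.0002
grasp_force: 2.5
```

>>> send_rows --targets "1 0 0.04 0 255;2 0 0.08 0 255;3 0 0.15 0 255;3 0 0.15 0 255"

```text
time: 16.95
ee_pos: [0.468, 0.3142, 0.0324]
tcp_rot: [-179.7, -2.0, 106.1]
wrist_force: [-0.3, 0.6, -1.0]
opening: -0.0003
grasp_force: 0.0
```

The trailing edge has dropped off the pile. Re-pressing gently.

>>> send_rows --targets "0 0 0.2 0 255;0 0 0.2 0 255;0 0 0.2 0 255"

```text
time: 17.32
ee_pos: [0.4684, 0.3143, 0.0328]
tcp_rot: [-179.8, -2.0, 106.1]
wrist_force: [-1.1, -0.2, 0.0]
opening: 0.0003
grasp_force: 0.0
```

>>> send_rows --targets "0 0 0.2 0 255;0 0 0.4 0 255;0 0 0.4 0 255;0 0 0.4 0 255"

```text
time: 17.82
ee_pos: [0.4685, 0.3143, 0.0325]
tcp_rot: [-179.8, -2.0, 106.1]
wrist_force: [0.2, -0.3, 0.2]
opening: 0.0001
grasp_force: 0.0
```

>>> send_rows --targets "0 0 0.2 0 255;0 0 0.4 0 255;0 0 0.4 0 255;0 0 0.4 0 255"

```text
time: 18.32
ee_pos: [0.4685, 0.3144, 0.0323]
tcp_rot: [-179.8, -2.0, 106.1]
wrist_force: [-0.5, -0.6, 3.2]
opening: 0.0
grasp_force: 1.4
```

>>> send_rows --targets "1 0 0.2 0 255;2 0 0.24 0 255;4 0 0.31 0 255;6 0 0.38 0 255;8 0 0.44 0 255;8 0 0.44 0 255"

```text
time: 19.08
ee_pos: [0.4663, 0.3224, 0.0322]
tcp_rot: [-179.8, -2.0, 106.1]
wrist_force: [0.1, -0.8, 4.9]
opening: 0.0002
grasp_force: 2.5
```

```bash
python3 edge.py|sed -n '2p;4p'; python3 look.py s4
```

```text
[61, 61, 61, 60, 60, 57, 57, 56, 56, 55, 56, 57, 56, 56, 57, 55, 57, 56, 59, 67, 79, 79, 78, 88, 94, 98, 99, 100, 101, 97, 97, 100, 102, 104, 105, 104, 104, 104, 107, 107, 108, 111, 113, 118, 121, 121, 119, 120, 120, 122, 123, 123, 123, 121, 119, 118, 120, 123, 126, 128, 125, 110, 91, 79, 78]
[19.125, [0.4664, 0.3224, 0.0322], [-0.4728, 0.1663, 5.472]]
[19.125, [0.4664, 0.3224, 0.0322], [-0.4728, 0.1663, 5.472]]
```

View pics/s4.png

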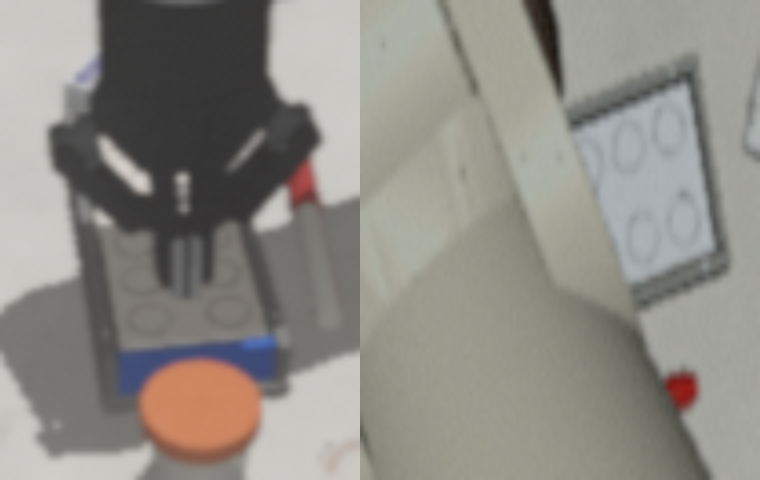

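The tile is nearly at the blue stop (crop left, row 345), and the pile behind looks unchanged. I'll creep to the stop and watch for a horizontal reaction.

>>> send_rows --targets "0.5 0 0.02 0 255;1 0 0.04 0 255;1.5 0 0.06 0 255;2 0 0.08 0 255;2 0 0.08 0 255"

```text
time: 19.85
ee_pos: [0.4658, 0.3242, 0.0322]
tcp_rot: [-179.8, -2.0, 106.1]
wrist_force: [-0.4, -0.3, 5.0]
opening: -0.0
grasp_force: 2.6
```

>>> send_rows --targets "0.5 0 0.02 0 255;1 0 0.04 0 255;1.5 0 0.06 0 255;1.5 0 0.06 0 255"

```text
time: 20.35
ee_pos: [0.4655, 0.3255, 0.0322]
tcp_rot: [-179.9, -2.0, 106.1]
wrist_force: [0.2, -1.2, 5.1]
opening: 0.0002
grasp_force: 2.7
```

>>> send_rows --targets "0.5 0 0.02 0 255;1 0 0.04 0 255;1.5 0 0.06 0 255;2 0 0.08 0 255;2 0 0.08 0 255"

```text
time: 20.98
ee_pos: [0.4649, 0.3273, 0.0322]
tcp_rot: [-179.9, -2.0, 106.1]
wrist_force: [-0.1, -1.6, 6.3]
opening: -0.0001
grasp_force: 2.8
```

>>> send_rows --targets "0.5 0 0.02 0 255;1 0 0.04 0 255;1.5 0 0.06 0 255;2 0 0.08 0 255;2 0 0.08 0 255"

```text
time: 21.6
ee_pos: [0.4644, 0.3293, 0.0322]
tcp_rot: [-179.8, -2.0, 106.1]
wrist_force: [1.0, -2.6, 5.4]
opening: -0.0
grasp_force: 2.8
```

>>> send_rows --targets "0.5 0 0.02 0 255;1 0 0.04 0 255;1.5 0 0.06 0 255;2 0 0.08 0 255;2 0 0.08 0 255"

```text
time: 22.22
ee_pos: [0.4638, 0.3312, 0.0322]
tcp_rot: [-179.9, -2.0, 106.1]
wrist_force: [0.9, -2.2, 5.9]
opening: -0.0001
grasp_force: 2.9
```

```bash
python3 edge.py|sed -n '2p;4p'
```

```text
[59, 59, 62, 63, 60, 60, 60, 59, 59, 59, 57, 56, 56, 56, 57, 56, 56, 56, 56, 55, 55, 55, 56, 59, 66, 75, 77, 80, 92, 98, 100, 100, 100, 99, 97, 99, 100, 102, 103, 104, 105, 104, 103, 103, 109, 114, 117, 117, 116, 119, 118, 120, 122, 123, 122, 121, 120, 118, 121, 120, 114, 100, 85, 77, 77]
[22.275, [0.4638, 0.3312, 0.0322], [1.3438, -2.3318, 6.4102]]
```

The horizontal reaction has levelled off at about 2.5 N, so the tile is against the stop and the finger is slipping. Releasing upward and moving clear.

>>> send_rows --targets "0 0 -0.3 0 255;0 0 -0.6 0 255;0 0 -1.5 0 255;0.1 0 -4 0 255;0.4 0 -10 0 255;1 0 -25 0 255;2 0 -50 0 255;3 0 -80 0 255;3 0 -110 0 255;3 0 -130 0 255;-40 0 -140 0 255;-100 0 -140 0 255;-160 0 -140 0 255;-220 0 -140 0 255;-260 0 -140 0 255;-260 0 -140 0 255;-260 0 -140 0 255"

```text
time: 24.4
ee_pos: [0.5376, 0.0772, 0.1634]
tcp_rot: [-179.9, -2.0, 106.1]
wrist_force: [-0.2, 0.1, -0.3]
opening: 0.0001
grasp_force: 0.0
```

```bash
python3 edge.py|sed -n '4p'; python3 look.py s5
python3 - <<'E'
from h import *
from edge import c,u,v
from workcell import camera
for n,a in(("before",cv2.imread("pics/top.png")),("now",camera("top"))):
    hsv=cv2.cvtColor(a,cv2.COLOR_BGR2HSV);V=hsv[...,2]
    # sample profile along slide in top view, z=.032
    m=camera_model("top");T=np.linalg.inv(np.array(m["pose"]));ys=np.arange(-106,112,2)/1000;P=[]
    for x in np.arange(-.025,.026,.005):
        X=np.c_[c+np.outer(ys,u)+x*v,np.full(len(ys),.032)]
        p=cv2.projectPoints(X,cv2.Rodrigues(T[:3,:3])[0],T[:3,3],np.array(m["K"]),np.array(m["dist_coeffs"]))[0].astype(np.float32)
        P.append(cv2.remap(V,p[:,0,0].reshape(1,-1),p[:,0,1].reshape(1,-1),1)[0])
    print(n,dict(zip((ys*1000).round().astype(int).tolist(),np.median(P,0).astype(int).tolist())))
E
```

```text
[24.45, [0.5375, 0.0776, 0.1633], [0.1171, 0.2147, -0.6255]]
[24.45, [0.5375, 0.0776, 0.1633], [0.1171, 0.2147, -0.6255]]
before {-106: 170, -104: 167, -102: 155, -100: 135, -98: 112, -96: 101, -94: 118, -92: 158, -90: 183, -88: 187, -86: 183, -84: 180, -82: 183, -80: 186, -78: 187, -76: 186, -74: 186, -72: 185, -70: 181, -68: 179, -66: 180, -64: 186, -62: 187, -60: 184, -58: 177, -56: 176, -54: 183, -52: 186, -50: 187, -48: 187, -46: 186, -44: 185, -42: 183, -40: 177, -38: 181, -36: 187, -34: 187, -32: 186, -30: 181, -28: 178, -26: 181, -24: 185, -22: 186, -20: 186, -18: 186, -16: 186, -14: 183, -12: 179, -10: 182, -8: 186, -6: 180, -4: 162, -2: 136, 0: 128, 2: 123, 4: 107, 6: 80, 8: 55, 10: 49, 12: 52, 14: 53, 16: 53, 18: 51, 20: 52, 22: 52, 24: 53, 26: 52, 28: 52, 30: 50, 32: 50, 34: 49, 36: 51, 38: 49, 40: 49, 42: 51, 44: 50, 46: 50, 48: 49, 50: 50, 52: 49, 54: 48, 56: 49, 58: 49, 60: 49, 62: 49, 64: 48, 66: 47, 68: 48, 70: 49, 72: 48, 74: 49, 76: 48, 78: 47, 80: 48, 82: 46, 84: 47, 86: 48, 88: 47, 90: 47, 92: 48, 94: 45, 96: 61, 98: 108, 100: 155, 102: 169, 104: 164, 106: 162, 1
[... 358 characters left out ...]
-40: 188, -38: 191, -36: 198, -34: 198, -32: 197, -30: 194, -28: 190, -26: 193, -24: 195, -22: 198, -20: 198, -18: 199, -16: 198, -14: 193, -12: 192, -10: 195, -8: 198, -6: 194, -4: 176, -2: 147, 0: 139, 2: 132, 4: 113, 6: 100, 8: 131, 10: 176, 12: 196, 14: 198, 16: 195, 18: 192, 20: 195, 22: 197, 24: 199, 26: 199, 28: 198, 30: 197, 32: 193, 34: 191, 36: 193, 38: 198, 40: 199, 42: 197, 44: 191, 46: 190, 48: 195, 50: 197, 52: 199, 54: 198, 56: 198, 58: 197, 60: 194, 62: 190, 64: 196, 66: 199, 68: 198, 70: 198, 72: 194, 74: 191, 76: 194, 78: 197, 80: 199, 82: 199, 84: 198, 86: 198, 88: 191, 90: 188, 92: 193, 94: 198, 96: 193, 98: 178, 100: 178, 102: 180, 104: 175, 106: 173, 108: 180, 110: 182}
```

View pics/s5.png

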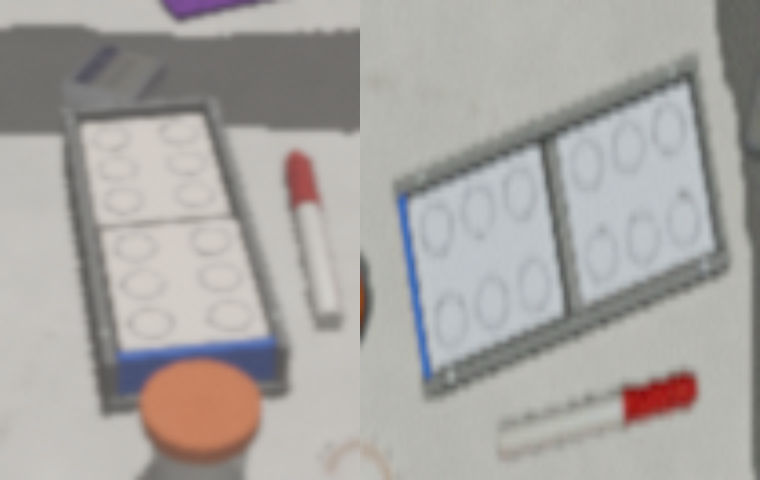

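The tile lies flat against the blue stop (left view row 345, right view column 405). The pile's edges are where they were (−93 and −3 mm in both profiles), and the cup, marker and carton look unmoved. Handing in.

```bash
python3 -c "
from workcell import ticket
print(ticket.job_done())"
```

```text
the job is handed in; nothing more can be done
None
```

The top tile lies flat on the reading deck against the blue stop, the two lower tiles did not visibly shift, and the job was handed in at about 24.5 s (no verdict was returned).

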